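# Nudge a glass plate home into the square corner of its stage

## Task

Take the push stick from its block and, with its nose, slide the glass plate on the stage squarely against the long back stop, pressing it lightly home, and then along that stop, under the leaf spring, until its end is lightly pressed home against the end stop as well. Press with about 4 N each time: under 2 N does not seat it, over 6 N on a stop chips its edge, and nothing but the stick may touch the plate. Leave the plate flush against both stops, put the stick back upright in its block fully down to its collar, and leave the things standing round the work alone.

Things in the scene. Friction and masses are not known exactly. Their poses are not given: they have to be found in the camera images.
- stage: Fixed flat dark metal stage, 150 mm (its x) by 190 mm (its y), bed top 15 mm above the bench. Origin: centre of its underside, on the bench. Its x axis points away from the robot to the long back stop, y to the end stop. In this frame the square corner, where the two stop faces would meet, is at x = 45, y = 65 mm.
- clip_nose (a point): Ball nose (8 mm) of the leaf spring on a post behind the corner; this point, its centre, is at x = 35, y = 55 mm in the stage's frame. It hangs 0.7 mm lower than the plate's top; the plate's end edge lifts it at about 12 mm from the end stop, which takes about 2 N, then it drags with about 1 N. It keeps the plate down, so the plate cannot be laid in from above.
- back_stop: Aluminium bar 112 mm long (along y), 12 mm thick, standing 9 mm above the bed, fixed to the stage. Origin: middle of its contact face at bed level (15 mm above the bench); its x axis is the stage's and points into the bar, so the plate comes from -x. Rigid: pushed by a firmly held stick, the force rises by some 6 N per millimetre of further travel.
- end_stop: Aluminium bar 50 mm long (along x), 12 mm thick, 9 mm high, fixed to the stage. Origin: middle of its contact face at bed level; its y axis is the stage's and points into the bar, so the plate comes from -y. Rigid.
- glass_center (a point): Centre (half-way up) of the loose greenish glass plate: 55 mm along its x, 80 along its y, 6 thick, 66 g, a white frosted band across its -y end. It starts flat on the bed, askew by up to 0.2 rad, 14 to 30 mm short of home along the stage's x, 22 to 40 mm along y. Home: axes parallel to the stage's, centre at x = 17.5, y = 25 mm in the stage's frame. It slides at under 1 N.
- glass_corner (a point): The plate's corner (+27.5, +40 mm from its centre, half-way up) that belongs in the square corner of the stops. The glass is slippery (friction about 0.3 on bed, stops and pin); pushed off its middle it turns, and askew against a stop it can wedge under a few newtons without being flush.
- glass_long_end (a point): The other end (+27.5, -40 mm) of the long edge that belongs against the back stop.
- glass_short_end (a point): The other end (-27.5, +40 mm) of the short edge that belongs against the end stop.
- stick_grip (a point): Where to grip the push stick: on the axis of its black square handle (16 x 16 mm, from 24 mm below this point to 32 mm above it); z runs up the stick, x and y are square to the handle's faces. The stick (60 g, 80 mm long) stands upright in its block. Below the handle: a steel collar (22 mm across, 4 thick, its underside 28 mm below this point), then a white round pin 9 mm across, 20 mm long.
- stick_nose (a point): Lower end of the pin on the stick's axis, 48 mm below the grip point. To push the plate it goes at the plate's edge, 2 to 3 mm above the bed.
- block_hole (a point): Mouth of the hole in the fixed grey stick block (55 x 55 mm, 26 mm high; this point is the centre of the hole at the block's top). Hole 12 mm across with a chamfered rim, 22 mm deep: the pin goes in and the collar rests on the top.
- petri_dishes: Bystander: pair of covered clear dishes, 70 mm across, 32 mm high, beside the stage. Origin: centre of its underside (so for all bystanders).
- bench_timer: Bystander: white bench timer 62 x 66 x 19 mm, front left of the stage.
- small_bottle: Bystander: small bottle with screw cap, 30 mm across, 63 mm high, behind the stage.
- glass_vial: Bystander: capped vial, 25 mm across, 50 mm high, behind the stage.
Not all that is in view belongs to the job. There is more than one size of the part that bears glass_center; the job needs the smaller.

How it is judged (in metres and radians):
On the way, in this order (a step that is already met when the one before it is completed fails the run):
1. the plate's long edge lies flush on the back stop (within 1.5 mm at both its ends) and is pressed home with more than 2 N by the stick (contact force between glass and back_stop above 2 N and contact force between stick and glass above 0.5 N and x of each of glass_corner, glass_long_end in the frame of back_stop above -0.0015 m), for 0.2 s.
2. the plate's end lies on the end stop (within 1.5 mm) and is pressed home with more than 2 N by the stick (contact force between glass and end_stop above 2 N and contact force between stick and glass above 0.5 N and y of each of glass_corner, glass_short_end in the frame of end_stop above -0.0015 m), for 0.2 s.
At the end, for the whole second after the job is handed in: Both ends of the plate's long edge are within 1.5 mm of the back stop and both ends of its short edge within 1.5 mm of the end stop, the plate flat on the bed and at rest; the stick stands upright in its block, collar down on it within 2.5 mm, at rest and released (x of each of glass_corner, glass_long_end in the frame of back_stop above -0.0015 m and y of each of glass_corner, glass_short_end in the frame of end_stop above -0.0015 m and angle between glass_center's own z axis and vertical below 0.05 rad and linear speed of each of glass, stick below 0.01 m/s and horizontal distance between stick_nose and block_hole below 0.005 m and angle between stick_grip's own z axis and vertical below 0.06 rad and z of stick_grip in the frame of block_hole below 0.0305 m); the robot touches nothing.
It fails at once if the plate pressed on a stop with more than 6 N (contact force between glass and back_stop above 6 N or contact force between glass and end_stop above 6 N).
It fails at once if the plate touched by the gripper or arm (contact force between any of the fingers, the arm and glass above 0.2 N).
It fails at once if the plate tipped up by more than 0.15 rad (angle between glass_center's own z axis and vertical above 0.15 rad).
It fails at once if a bystander moved by more than 30 mm (distance of any of petri_dishes, bench_timer, small_bottle, glass_vial from where it was at the start of the episode above 0.03 m).
It also fails if it takes over 70 s, if anything falls off the work surface, if the arm or the gripper's body presses on something with over 40 N, if the wrist force passes 120 N, or if a joint passes its speed limit or range.

## Robot

A 6-joint arm with a two-finger parallel gripper is mounted at the origin on a cart in front of the work surface, level with it; the furniture and walls round the work are solid. World frame = base frame: x ahead of the robot, y to its left, z up, the work surface at z = 0. Lengths are in m, angles in degrees, forces in N, time in s.
With the tool pointing down it reaches from about 0.2 to 0.875 m from the base axis. Payload 3.4 kg.
Tool frame: the origin (TCP) lies at the very end of the fingers, on their centre line; the grasp point (between the pads) lies 19 mm behind it (robot.pinch_z is the z of the grasp point in the tool frame, in m); z points along the fingers, y is the direction in which the jaws open and shut (so a half turn about z gives the same grasp; the last joint's range is limited). The gripper opens to 94 mm and grips with 3 to 60 N. Pads are 16 mm wide; open, the fingers measure 119 mm over their backs; the gripper's body (75 mm by 177 mm) begins 78 mm behind the grasp point.
Start: joints at [-83.423, 15.808, 86.224, -0, 77.962, -6.933], TCP at [0.134, -0.559, 0.205] pointing down, gripper open.
Joint ranges: [-165.64, 165.64], [-43.16, 119.46], [12.63, 154.43], [-67.54, 247.53], [6.08, 155.33], [-154.97, 154.97]. Speed limits (degrees/s): [147.25, 147.25, 180, 180, 180, 180].

## Interface

Orientations are given as a 3x3 rotation matrix whose columns are the frame's x, y, z axes.
In Python, from bench import get_obs, imaging, order, robot gives the robot as it stands.
- The arm moves only by the shell command python3 -m crank 'ROWS' [FORCE]. ROWS is JSON, a list of rows, each a list of 5 numbers: the shift along the tool's x, y, z in cm, then the turn about the tool's z in degrees, then the opening, from 0 (shut) to 1 (fully open). In form: [[tx, ty, tz, spin, jaw], ...]. A call has exactly 5 rows; each row shifts and turns the commanded pose from where the row before left it, along the tool's axes as they then stand; what a row does not reach is not made up. A row lasts 1/8 s, in which the tool goes at most 62.5 mm and 10.7 degrees, less where a joint would pass 70% of its speed; a pose out of reach is approached as far as the arm can. A call is refused whole if a number of a shift passes 6.25 or a number of a turn 10.7, either way. A call with a gripper value outside its range is refused whole. The fingers move at their own pace and stop on an object; FORCE is the grip in N (left out, the last holds). Time passes only in rows, so rows that do not move let the fingers close, or fill a call up. It gives the time, the measured TCP pose, the force and the opening at its end, in the units of the state.
- get_obs(): the state, without advancing time (a new reading comes with each control period).
- imaging.camera(name): name is "side" or "top" or "wrist"; returns (picture, depth): 420x560x3 uint8, blue, green, red; 420x560 float32, m along the optical axis (not along the pixel's ray), 0 where there is no reading.
- imaging.camera_params(name): a dict with "intrinsics" (3x3 intrinsics, pixels), "R" (3x3) and "t" (3): a world point X has camera coordinates R X + t. Camera axes: x right, y down, z forward; pixel columns grow to the right and rows downward; lengths in m; the calibration is good to about 2 mm. A picture is of the moment at which its call begins: read the wrist's pose just before it. camera_params takes no time and is no camera call; for the wrist camera it gives the pose at the moment of the call.
- order.job_done(): hands the job in, once; it reports no verdict.
Trained networks look in the newest picture that a camera, given by its name, has taken for a name from the list of things; names that differ only in an ending like _2 or _b are one class to them, and where a whole thing is asked for, a point or a joint stands for the part that bears it (a point fixed in the world has none). Each returns a list of dicts, best first, with "confidence" (0 to 1); they miss things now and then, are a little off and sometimes report something else, mostly with a low value. They report only what shows in the picture. A call takes as long as a camera call. They do not tell look-alikes from the thing itself.
- imaging.find_in(camera, label): "uv" ([column, row] in pixels, amid what is visible of it).
- imaging.tip_of(camera, label): "uv" ([column, row] in pixels: a listed point, or the origin of a listed thing).
The state is a dict: "time": time; "qpos": joint angles; "qd": joint speeds; "joint_torque": joint torques, N m; "tcp_pos": TCP position; "tcp_rot": TCP orientation; "wrist_force": force on the tool from outside, world axes, zero at the start; "ft_torque": the same for the moment, N m; "grip_width": finger opening in m.
Only numpy, scipy, OpenCV 4.12 (cv2) and the standard library are available. Lean on these libraries where they do the work, as an engineer would, in place of code of your own. Each camera call takes 0.05 s, during which the arm holds its last target. There are 200 camera calls.

## Working session

There is one attempt and no reset: what is moved stays moved. The work goes in short steps, Python scripts to look and compute and a shell command to move; the robot and the scene stay as the last step left them, time stands still between calls to the robot, and variables do not carry over. Pictures are saved under pics/ and viewed, about 8 in all and at most 12, crops included, and the job is handed in when it is done.

```bash
ls; mkdir -p pics; cat > h.py <<'E'
import numpy as np, cv2
from bench import get_obs, imaging, order, robot
def snap(cam,fn=None):
    img,d=imaging.camera(cam); p=imaging.camera_params(cam)
    if fn: cv2.imwrite('pics/'+fn,img)
    return img,d,p
def ray(p,uv,z):
    K,R,t=map(np.array,(p['intrinsics'],p['R'],p['t']))
    d=R.T@np.linalg.solve(K,[uv[0],uv[1],1.]); c=-R.T@t
    return c+d*(z-c[2])/d[2]
def proj(p,X):
    K,R,t=map(np.array,(p['intrinsics'],p['R'],p['t']))
    q=K@(R@np.array(X)+t); return q[:2]/q[2]
E
python3 - <<'E'
from h import *
np.set_printoptions(precision=4,suppress=True)
Z=dict(stage=0,clip_nose=.022,back_stop=.015,end_stop=.015,glass_center=.018,glass_corner=.018,glass_long_end=.018,glass_short_end=.018,stick_grip=.026+.028,block_hole=.026,petri_dishes=0,bench_timer=0,small_bottle=0,glass_vial=0)
for c in('top','side'):
    i,d,p=snap(c,c+'0.png')
    print(c,-np.array(p['R']).T@np.array(p['t']),p['intrinsics'][0][0])
    for n,z in Z.items():
        for r in imaging.tip_of(c,n)[:3]:
            print(n,np.round(r['uv']),round(r['confidence'],2),ray(p,r['uv'],z)[:2])
o=get_obs();print(o['time'],o['tcp_pos'],o['tcp_rot'],o['wrist_force'],robot.pinch_z)
E
```

```text
pics
top [0.2839 0.0015 1.2697] 420.45093366109876
stage [275. 223.] 0.76 [0.5445 0.0375]
clip_nose [260. 207.] 0.45 [0.5876 0.0835]
clip_nose [250. 216.] 0.19 [0.5592 0.112 ]
back_stop [272. 208.] 0.64 [0.5875 0.0461]
back_stop [262. 214.] 0.39 [0.5674 0.0783]
end_stop [254. 213.] 0.58 [0.5706 0.1027]
end_stop [375. 180.] 0.5 [ 0.6906 -0.271 ]
glass_center [274. 226.] 0.93 [0.5314 0.0399]
glass_center [198. 214.] 0.56 [0.56   0.2724]
glass_center [181. 277.] 0.55 [0.3676 0.3054]
glass_corner [157. 276.] 0.8 [0.3692 0.378 ]
glass_corner [264. 218.] 0.71 [0.5567 0.0691]
glass_long_end [287. 215.] 0.79 [0.5674 0.0011]
glass_long_end [188. 258.] 0.7 [0.4259 0.2916]
glass_long_end [229. 264.] 0.36 [0.4119 0.167 ]
glass_short_end [168. 301.] 0.92 [0.298  0.3371]
glass_short_end [262. 231.] 0.74 [0.5156 0.0744]
stick_grip [370. 225.] 0.46 [ 0.5398 -0.2446]
block_hole [370. 227.] 0.7 [ 0.5375 -0.252 ]
bench_timer [228. 262.] 0.7 [0.4196 0.1746]
small_bottle [342. 176.] 0.39 [ 0.7064 -0.1677]
glass_vial [374. 181.] 0.44 [ 0.6924 -0.2708]
side [ 0.5458 -0.8093  0.6226] 426.5043846050113
stage
[... 533 characters left out ...]
lass_short_end [271. 213.] 0.89 [0.511  0.0772]
glass_short_end [204. 165.] 0.79 [0.3013 0.331 ]
glass_short_end [282. 312.] 0.53 [ 0.5446 -0.2506]
stick_grip [241. 198.] 0.3 [0.4349 0.0905]
block_hole [284. 311.] 0.9 [ 0.5465 -0.2552]
block_hole [284. 227.] 0.72 [0.5453 0.0092]
block_hole [283. 297.] 0.41 [ 0.5443 -0.2192]
petri_dishes [293. 181.] 0.94 [0.5687 0.2747]
bench_timer [243. 198.] 0.73 [0.4299 0.1756]
bench_timer [360. 288.] 0.69 [ 0.7041 -0.1636]
small_bottle [361. 286.] 0.46 [ 0.7054 -0.16  ]
glass_vial [366. 324.] 0.85 [ 0.7017 -0.2605]
1.5 [ 0.1343 -0.5591  0.2055] [[ 0.9723  0.2336  0.    ]
 [ 0.2336 -0.9723 -0.0001]
 [ 0.      0.0001 -1.    ]] [0.281  0.6766 0.1411] -0.0188
```

```bash
python3 - <<'E'
from h import *
a=cv2.imread('pics/top0.png')[160:320,140:400]; b=cv2.imread('pics/side0.png')[150:350,190:400]
a=cv2.resize(a,(780,480),interpolation=3)
cv2.imwrite('pics/a.png',a);cv2.imwrite('pics/b.png',cv2.resize(b,(630,600),interpolation=3))
E
```

```text
(no output)
```

View pics/a.png

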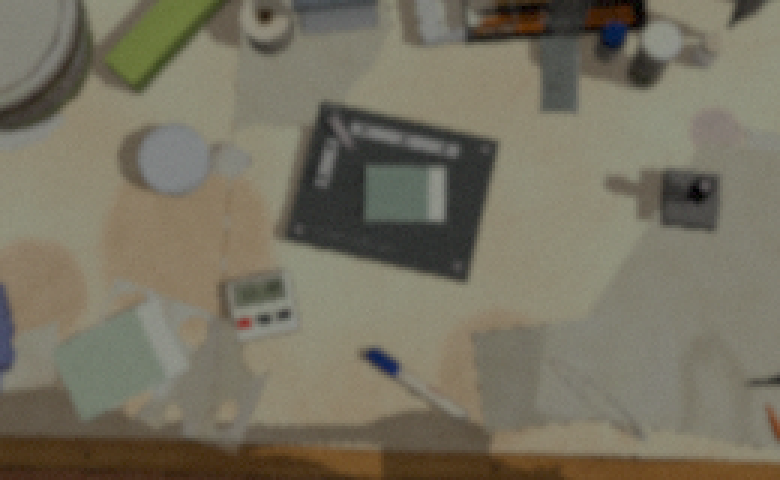

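View pics/b.png

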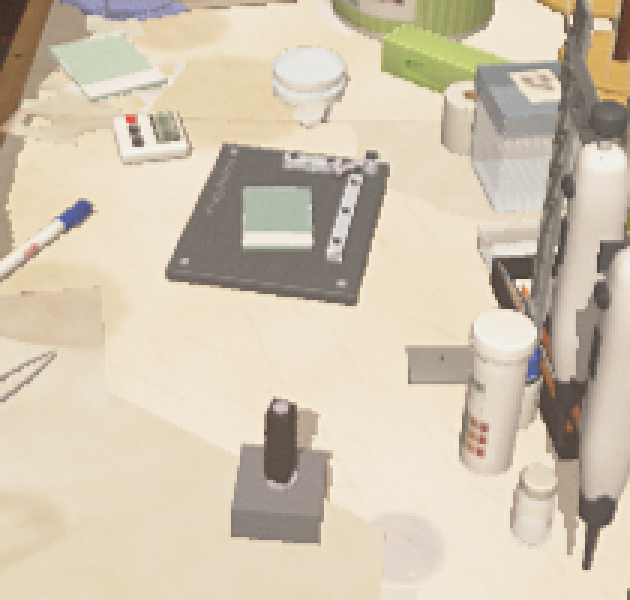

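Front runners: the small plate on the stage (top 274,226). Its look-alike is the larger plate at front left (181,277). The stick stands in the grey block (370,225), and the pen and tweezers are distractors. The stage is turned about -13°, and the plate about 0.2 rad relative to it. Next I move over the block for a close look.

```bash
python3 -m crank '[[4,-1.8,0,5,1],[4,-1.8,0,5,1],[4,-1.8,0,3,1],[4,-1.8,0,0,1],[4,-1.8,0,0,1]]' 40
python3 -m crank '[[4.2,-0.9,0,0,1],[4.2,-0.9,0,0,1],[4.2,-0.9,0,0,1],[4.2,-0.9,0,0,1],[4,-1,0,0,1]]'
python3 - <<'E'
from h import *
np.set_printoptions(precision=4,suppress=True)
o=get_obs();i,d,p=snap('wrist','w1.png')
print(o['tcp_pos'],o['tcp_rot'][:,:2] if hasattr(o['tcp_rot'],'shape') else o['tcp_rot'])
print('cam',-np.array(p['R']).T@np.array(p['t']),p['intrinsics'][0][0],np.array(p['R'])[2])
for n,z in dict(stick_grip=.054,block_hole=.026,stage=0,glass_center=.018).items():
    for r in imaging.tip_of('wrist',n)[:2]: print(n,np.round(r['uv']),round(r['confidence'],2),ray(p,r['uv'],z)[:2])
E
```

```text
time: 2.12
tcp_pos: [0.3256, -0.4508, 0.2056]
tcp_rot: [[1.0, 0.009, 0.0], [0.009, -1.0, -0.001], [0.0, 0.001, -1.0]]
wrist_force: [0.4, -0.4, -0.6]
grip_width: 0.0938
time: 2.75
tcp_pos: [0.5334, -0.4032, 0.2054]
tcp_rot: [[1.0, 0.009, 0.0], [0.009, -1.0, -0.0], [0.0, 0.0, -1.0]]
wrist_force: [0.5, -0.7, -0.7]
grip_width: 0.0939
[ 0.5334 -0.4032  0.2054] [[ 1.      0.0091]
 [ 0.0091 -1.    ]
 [ 0.      0.0003]]
cam [ 0.6109 -0.4014  0.3838] 299.7826453505462 [-0.2474 -0.0027 -0.9689]
stick_grip [147. 184.] 0.95 [ 0.5533 -0.2541]
block_hole [154. 179.] 0.75 [ 0.5545 -0.2514]
stage [159. 179.] 0.53 [ 0.5506 -0.2469]
```

View pics/w1.png

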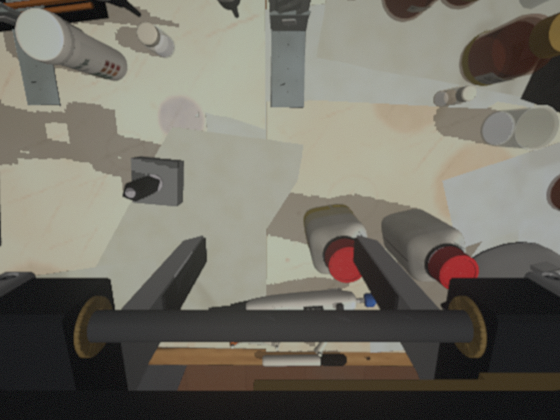

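```bash
python3 -m crank '[[-1,-4,0,0,1],[-1,-4,0,0,1],[-1,-4,0,0,1],[-1,-3,0,0,1],[0,0,0,0,1]]'
python3 - <<'E'
from h import *
np.set_printoptions(precision=4,suppress=True)
o=get_obs();i,d,p=snap('wrist','w2.png')
print(o['tcp_pos'])
for n,z in dict(stick_grip=.054,block_hole=.026,stage=0).items():
    for r in imaging.tip_of('wrist',n)[:2]: print(n,np.round(r['uv']),round(r['confidence'],2),ray(p,r['uv'],z)[:2])
# block top rectified view at z=.026, 0.5mm/px, centred .545,-.252
H=[];S=[]
for dx,dy in((-.06,-.06),(.06,-.06),(.06,.06),(-.06,.06)):
    S.append(proj(p,[.545+dx,-.252+dy,.026]));H.append([300-dy*5000,300-dx*5000])
M=cv2.getPerspectiveTransform(np.float32(S),np.float32(H))
cv2.imwrite('pics/w2r.png',cv2.warpPerspective(i,M,(600,600)))
E
```

```text
time: 3.62
tcp_pos: [0.4887, -0.2527, 0.2063]
tcp_rot: [[1.0, 0.009, -0.0], [0.009, -1.0, -0.0], [-0.0, 0.0, -1.0]]
wrist_force: [0.8, -0.2, 0.3]
grip_width: 0.0939
[ 0.4887 -0.2527  0.2063]
stick_grip [281. 144.] 0.72 [ 0.549 -0.256]
stick_grip [ 64. 124.] 0.25 [ 0.567  -0.0263]
block_hole [281. 145.] 0.68 [ 0.5463 -0.256 ]
```

View pics/w2r.png

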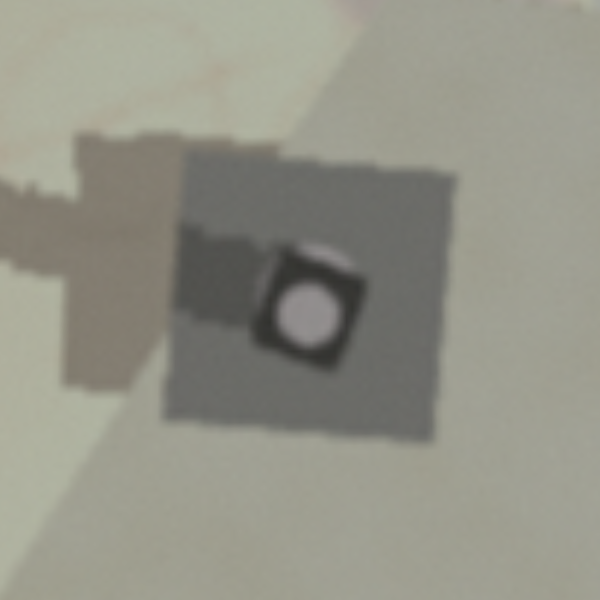

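The block centre is at (.5457,-.254), and the handle is turned about -24° (rectified corners 285,245 / 368,285 / 335,372 / 252,330). I'm aligning to it and descending.

```bash
python3 -m crank '[[2.9,0.1,0,0,1],[2.85,0.1,0,0,1],[0,0,0.5,10,1],[0,0,2.5,10,1],[0,0,2.5,4.5,1]]'
python3 - <<'E'
from h import *
np.set_printoptions(precision=4,suppress=True)
o=get_obs();i,d,p=snap('wrist','w3.png')
print(o['tcp_pos'])
for n,z in dict(stick_grip=.054,block_hole=.026).items():
    for r in imaging.tip_of('wrist',n)[:2]: print(n,np.round(r['uv']),round(r['confidence'],2),ray(p,r['uv'],z)[:2])
E
```

```text
time: 4.45
tcp_pos: [0.5487, -0.257, 0.1495]
tcp_rot: [[0.912, -0.41, 0.0], [-0.41, -0.912, -0.001], [0.001, 0.001, -1.0]]
wrist_force: [-0.1, -0.2, 0.3]
grip_width: 0.0942
[ 0.5487 -0.257   0.1495]
stick_grip [280. 215.] 0.57 [ 0.5423 -0.2548]
block_hole [279. 207.] 0.74 [ 0.5433 -0.2541]
```

View pics/w3.png

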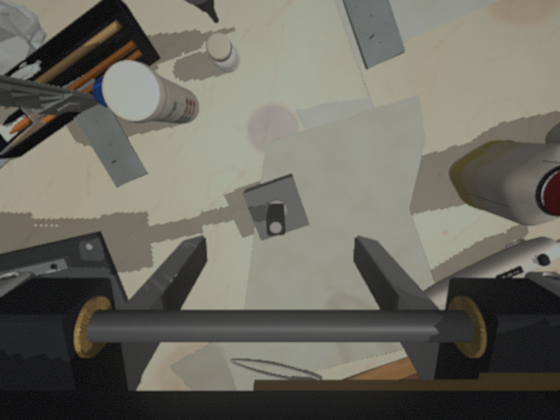

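```bash
python3 -m crank '[[-0.4,-0.14,3,0,1],[0,0,3,0,1],[0,0,3,0,1],[0,0,2.2,0,1],[0,0,0,0,1]]'
python3 -m crank '[[0,0,0.2,0,1],[0,0,0,0,0],[0,0,0,0,0],[0,0,0,0,0],[0,0,0,0,0]]' 40
```

```text
time: 5.22
tcp_pos: [0.5448, -0.2529, 0.0379]
tcp_rot: [[0.914, -0.406, -0.002], [-0.406, -0.914, 0.001], [-0.002, -0.0, -1.0]]
wrist_force: [0.2, 0.2, -0.3]
grip_width: 0.0942
time: 5.85
tcp_pos: [0.5451, -0.2526, 0.0367]
tcp_rot: [[0.914, -0.406, 0.0], [-0.406, -0.914, -0.0], [0.0, 0.0, -1.0]]
wrist_force: [-0.0, -0.2, 0.2]
grip_width: 0.0574
```

```bash
python3 -m crank '[[0,0,0,0,0],[0,0,0,0,0],[0,0,0,0,0],[0,0,0,0,0],[0,0,0,0,0]]' 50
```

```text
time: 6.48
tcp_pos: [0.5452, -0.2525, 0.0364]
tcp_rot: [[0.914, -0.407, 0.0], [-0.407, -0.914, -0.0], [0.0, -0.0, -1.0]]
wrist_force: [-0.1, 0.5, -0.1]
grip_width: 0.0157
```

```bash
python3 -m crank '[[0,0,-2,0,0],[0,0,-3,0,0],[0,0,-3,0,0],[0,0,-3,0,0],[0,0,-1,0,0]]'
python3 -m crank '[[-3.8,-4.8,0,0,0],[-3.8,-4.8,0,0,0],[-3.8,-4.8,0,0,0],[-3.8,-4.8,0,0,0],[-3.8,-4.8,0,0,0]]'
python3 -m crank '[[0,0,0,-5.5,0],[0,0,0,-5.5,0],[0,0,0,0,0],[0,0,0,0,0],[0,0,0,0,0]]'
python3 - <<'E'
from h import *
np.set_printoptions(precision=4,suppress=True)
o=get_obs();i,d,p=snap('wrist','w4.png')
print(o['tcp_pos'],o['wrist_force'])
for n,z in dict(stage=0,clip_nose=.022,back_stop=.015,end_stop=.015,glass_center=.018,glass_corner=.018,glass_long_end=.018,glass_short_end=.018,stick_nose=.12).items():
    for r in imaging.tip_of('wrist',n)[:2]: print(n,np.round(r['uv']),round(r['confidence'],2),ray(p,r['uv'],z)[:2])
E
```

```text
time: 7.1
tcp_pos: [0.5459, -0.253, 0.1583]
tcp_rot: [[0.914, -0.407, 0.003], [-0.407, -0.914, -0.002], [0.003, 0.001, -1.0]]
wrist_force: [0.1, -0.2, -1.4]
grip_width: 0.016
time: 7.72
tcp_pos: [0.4677, 0.0457, 0.1555]
tcp_rot: [[0.913, -0.407, -0.001], [-0.407, -0.913, 0.0], [-0.001, 0.0, -1.0]]
wrist_force: [1.8, 0.6, -1.3]
grip_width: 0.0158
time: 8.35
tcp_pos: [0.469, 0.0437, 0.1562]
tcp_rot: [[0.974, -0.226, -0.001], [-0.226, -0.974, -0.0], [-0.001, 0.0, -1.0]]
wrist_force: [0.6, -1.4, -0.4]
grip_width: 0.0159
[0.469  0.0437 0.1562] [ 0.5522 -1.3603 -0.3748]
stage [224. 117.] 0.37 [0.5667 0.0809]
clip_nose [194.  99.] 0.79 [0.5887 0.1019]
clip_nose [256.  88.] 0.53 [0.5846 0.0398]
back_stop [257.  87.] 0.82 [0.5864 0.0392]
end_stop [191. 125.] 0.59 [0.5659 0.1134]
glass_center [272. 135.] 0.91 [0.5373 0.0349]
glass_corner [224. 117.] 0.86 [0.566  0.0776]
glass_long_end [300.  98.] 0.98 [0.5661 0.    ]
glass_long_end [ 94. 278.] 0.79 [0.4277 0.2734]
glass_short_end [242. 172.] 0.81 [0.5074 0.0746]
glass_short_end [299.  97.] 0.69 [0.5674 0.0001]
stick_nose [280. 236.] 0.97 [0.4644 0.0434]
```

View pics/w4.png

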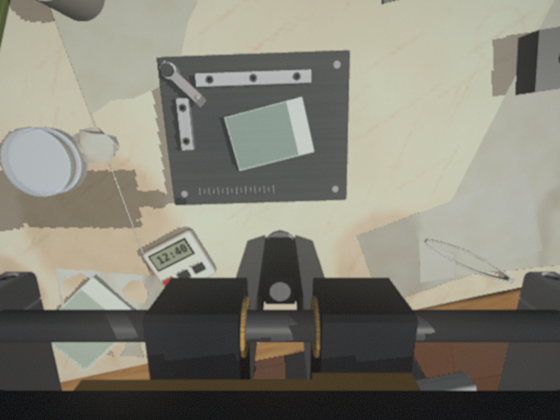

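The wrist view shows the stage outline (158,58)-(349,51)-(346,199)-(175,204), both stops, the spring and the skewed plate around (270,135). I'll fit the outlines.

```bash
cat >> h.py <<'E'
def fit(i,p,dbg=None):
    """rectify on z=.021 (plate top) 0.25mm/px about (.54,.04); return stage pose & plate pose (measured)"""
    C=np.array([.54,.04]); s=4000
    def rect(z):
        off=[(-.12,-.12),(.12,-.12),(.12,.12),(-.12,.12)]
        S=[proj(p,[C[0]+a,C[1]+b,z]) for a,b in off]; D=[[480-b*s,480-a*s] for a,b in off]
        return cv2.warpPerspective(i,cv2.getPerspectiveTransform(np.float32(S),np.float32(D)),(960,960),flags=cv2.INTER_CUBIC)
    def w(q): q=np.atleast_2d(q); return np.c_[C[0]+(480-q[:,1])/s, C[1]+(480-q[:,0])/s]
    def best(m,lo,hi):
        cs,_=cv2.findContours(m,cv2.RETR_EXTERNAL,cv2.CHAIN_APPROX_NONE); cs=[cv2.convexHull(c) for c in cs]
        cs=[c for c in cs if lo<cv2.contourArea(c)/s**2<hi]
        return min(cs,key=lambda c:np.hypot(*(np.array(cv2.minAreaRect(c)[0])-480))) if cs else None
    r=rect(.021).astype(int); b,g,rr=r[...,0],r[...,1],r[...,2]
    m=((g>95)).astype('uint8')*255; m=cv2.morphologyEx(m,cv2.MORPH_OPEN,np.ones((9,9)))
    cp=best(m,.002,.007)
    r2=rect(.015); g2=r2.max(2); ms=(g2<90).astype('uint8')*255; ms=cv2.morphologyEx(ms,cv2.MORPH_OPEN,np.ones((15,15)))
    cs=best(ms,.022,.04)
    out={}
    for k,c in(('plate',cp),('stage',cs)):
        if c is None: print(k,'none'); continue
        box=w(cv2.boxPoints(cv2.minAreaRect(c))); ctr=box.mean(0)
        e=[box[1]-box[0],box[2]-box[1]]; L=[np.hypot(*v) for v in e]
        v=e[int(np.argmax(L))]; v=v if v[1]>0 else -v
        out[k]=(ctr,np.degrees(np.arctan2(-v[0],v[1])),np.round(np.array(sorted(L))*1e3,1))
    if dbg: cv2.drawContours(r2,[x for x in(cp,cs) if x is not None],-1,(0,0,255),1); cv2.imwrite('pics/'+dbg,cv2.resize(r2,(600,600),interpolation=3))
    return out
E
python3 - <<'E'
from h import *
i,d,p=snap('wrist')
o=fit(i,p,'f1.png'); print(o)
E
```

```text
plate none
stage none
{}
```

View pics/f1.png

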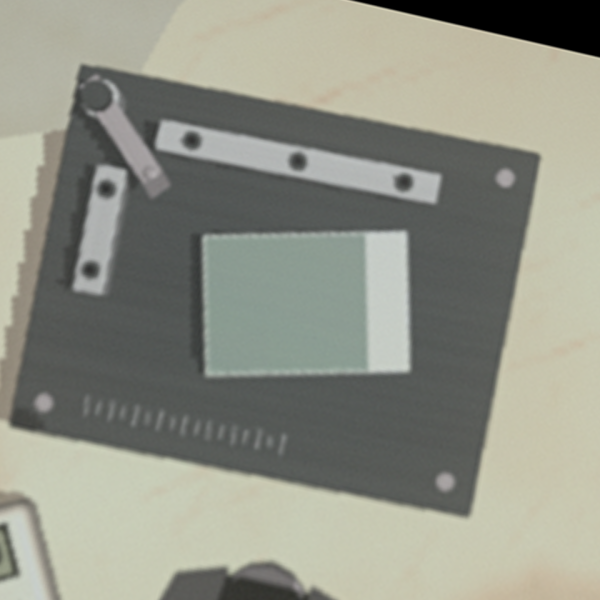

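From the rectified view:
- **Stage:** centre (.5438,.0500), yaw -11.1°.
- **Plate:** centre (.5386,.0371), yaw +1.4°. That makes it 12.5° askew, and 20 mm (x) and 39 mm (y) short of home.

I'll put the nose in front of the plate's long -x edge, 25 mm toward its +y end, so that the push squares it.

```bash
python3 -m crank '[[1.3,-1.2,0,-2,0],[1.3,-1.2,2,0,0],[0,0,3,0,0],[0,0,3,0,0],[0,0,2,0,0]]'
python3 -m crank '[[0,0,0.4,0,0],[0,0,0,0,0],[0,0,0,0,0],[0,0,0,0,0],[0,0,0,0,0]]'
```

```text
time: 9.52
tcp_pos: [0.5002, 0.0627, 0.055]
tcp_rot: [[0.982, -0.189, -0.001], [-0.189, -0.982, 0.0], [-0.001, -0.0, -1.0]]
wrist_force: [-0.3, -0.9, 0.5]
grip_width: 0.0156
time: 10.15
tcp_pos: [0.4998, 0.062, 0.053]
tcp_rot: [[0.982, -0.191, 0.001], [-0.191, -0.982, -0.0], [0.001, -0.0, -1.0]]
wrist_force: [-0.0, -1.0, -0.6]
grip_width: 0.0161
```

```bash
python3 -m crank '[[0,0,0.4,0,0],[0,0,0,0,0],[0,0,0,0,0],[0,0,0,0,0],[0,0,0,0,0]]'
python3 - <<'E'
from h import *
i,d,p=snap('wrist','w5.png')
o=get_obs();print(o['tcp_pos'],o['wrist_force'])
for n,z in dict(stick_nose=.0175,glass_corner=.018,glass_long_end=.018,glass_short_end=.018).items():
    for r in imaging.tip_of('wrist',n)[:2]: print(n,np.round(r['uv']),round(r['confidence'],2),ray(p,r['uv'],z)[:2])
E
```

```text
time: 10.78
tcp_pos: [0.4995, 0.062, 0.0485]
tcp_rot: [[0.982, -0.191, 0.0], [-0.191, -0.982, -0.0], [0.0, 0.0, -1.0]]
wrist_force: [-0.1, 0.5, 0.0]
grip_width: 0.0157
[0.49954944 0.06203577 0.04846264] [ 0.10538431 -0.25958717 -0.89193717]
stick_nose [282. 234.] 0.65 [0.49877063 0.05989189]
glass_corner [237. 147.] 0.79 [0.56619682 0.07825869]
glass_long_end [351. 124.] 0.87 [ 5.66547714e-01 -4.71445947e-04]
glass_long_end [ 49. 350.] 0.78 [0.43639421 0.26659609]
glass_short_end [258. 223.] 0.66 [0.50999881 0.0755691 ]
```

View pics/w5.png

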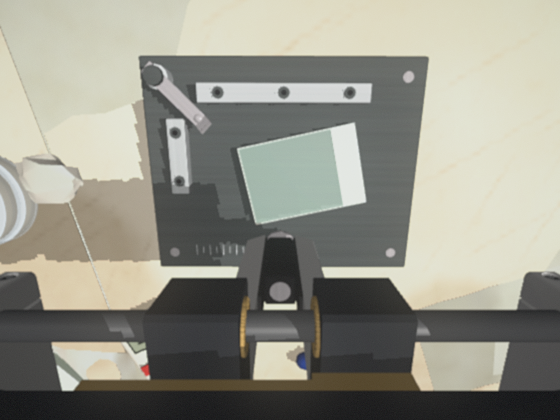

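```bash
sed -i 's/RETR_EXTERNAL/RETR_LIST/' h.py; cat >> h.py <<'E'
SC=np.array([.5438,.0500]); SY=np.radians(-11.1); EX=np.array([np.cos(SY),np.sin(SY)]); EY=np.array([-EX[1],EX[0]])
def st(q): v=(np.asarray(q)[:2]-SC)*1e3; return np.round([v@EX,v@EY],1)
def report(fn=None):
    o=get_obs(); i,d,p=snap('wrist',fn)
    print('t',o['time'],'tcp st',st(o['tcp_pos']),'z',round(o['tcp_pos'][2],4),'F st',np.round([np.dot(o['wrist_force'][:2],EX),np.dot(o['wrist_force'][:2],EY)],2))
    for n in('glass_center','glass_corner','glass_long_end','glass_short_end','back_stop','end_stop','stick_nose'):
        z=.015 if 'stop' in n else .0175 if n=='stick_nose' else .018
        for r in imaging.tip_of('wrist',n)[:2]:
            if np.abs(st(ray(p,r['uv'],z))).max()<100: print(n,round(r['confidence'],2),st(ray(p,r['uv'],z)))
    f=fit(i,p)
    for k,(c,a,L) in f.items(): print(k,'ctr',st(c),'rel yaw',round(a-np.degrees(SY),2),L)
E
python3 -m crank '[[0.3,0,0,0,0],[0.3,0,0,0,0],[0.3,0,0,0,0],[0.3,0,0,0,0],[0,0,0,0,0]]'
python3 -c "
from h import *
report('w6.png')"
```

```text
time: 11.65
tcp_pos: [0.5116, 0.0597, 0.0484]
tcp_rot: [[0.982, -0.191, 0.0], [-0.191, -0.982, -0.0], [0.0, 0.0, -1.0]]
wrist_force: [0.1, 0.3, -0.8]
grip_width: 0.0158
t 11.65 tcp st [-33.4   3.3] z 0.0484 F st [0.08 0.36]
glass_center 0.72 [  1.3 -16.3]
glass_corner 0.69 [20.4 29.5]
glass_long_end 0.55 [ 35.5 -47.2]
glass_short_end 0.64 [-31.7  21.2]
back_stop 0.78 [43.7 -0.9]
end_stop 0.8 [10.2 66.3]
stick_nose 0.59 [-35.8   2.3]
plate none
stage none
```

```bash
python3 - <<'E'
from h import *
import re
s=open('h.py').read()
a=s.index('    def best'); b=s.index("    out={}")
s=s[:a]+'''    def best(m,lo,hi):
        cs,_=cv2.findContours(m,cv2.RETR_LIST,cv2.CHAIN_APPROX_NONE)
        cs=[cv2.convexHull(c) for c in cs if lo<cv2.contourArea(c)/s**2<hi]
        return min(cs,key=lambda c:np.hypot(*(np.array(cv2.minAreaRect(c)[0])-480))) if cs else None
    r=rect(.021); g=cv2.GaussianBlur(r,(5,5),0)
    m=cv2.morphologyEx((g[...,1]>105).astype('uint8')*255,cv2.MORPH_OPEN,np.ones((9,9)))
    cp=best(m,.003,.006); r2=r; cs=None
'''+s[b:]
s=s.replace("if c is None: print(k,'none'); continue","if c is None: continue")
open('h.py','w').write(s)
i=cv2.imread('pics/w6.png'); p=imaging.camera_params('wrist')
print(i[170,300],i[170,340],i[240,220]);print({k:(st(c),a+11.1,L) for k,(c,a,L) in fit(i,p,'f2.png').items()})
for cam in('w5.png',): print(cv2.imread('pics/'+cam)[170,300])
E
```

```text
[175 187 168] [227 232 228] [70 71 68]
plate none
stage none
{}
[175 186 167]
```

View pics/f2.png

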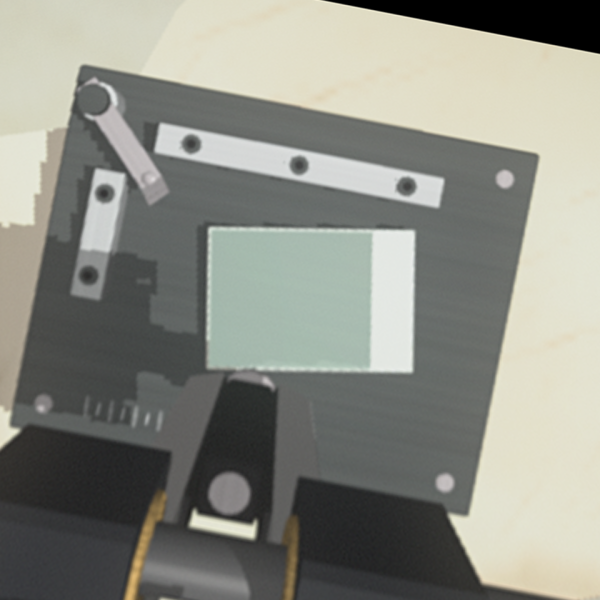

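```bash
cat >m.py <<'E'
from h import *
import sys
p=imaging.camera_params('wrist')
i=cv2.imread('pics/w6.png')
print({k:(st(c),round(a+11.1,2),L) for k,(c,a,L) in fit(i,p,'f3.png').items()})
E
python3 m.py
python3 -m crank '[[0.2,0,0,0,0],[0.2,0,0,0,0],[0.2,0,0,0,0],[0,0,0,0,0],[0,0,0,0,0]]'
python3 -c "
from h import *
report('w7.png')"
```

```text
{}
time: 12.68
tcp_pos: [0.5173, 0.0586, 0.0484]
tcp_rot: [[0.982, -0.191, 0.0], [-0.191, -0.982, -0.0], [0.0, 0.0, -1.0]]
wrist_force: [1.1, 1.2, -1.8]
grip_width: 0.0156
t 12.675 tcp st [-27.7   3.3] z 0.0484 F st [0.88 1.41]
glass_center 0.78 [  5.3 -16.5]
glass_corner 0.56 [28.5 25. ]
glass_long_end 0.61 [ 39.7 -51.7]
glass_short_end 0.6 [-25.1  19.5]
back_stop 0.89 [42.3 -1.4]
end_stop 0.67 [ 9.1 67.1]
stick_nose 0.88 [-29.6   1. ]
```

```bash
python3 - <<'E'
from h import *
s=4000;C=np.array([.54,.04]);p=imaging.camera_params('wrist');i=cv2.imread('pics/w7.png')
off=[(-.12,-.12),(.12,-.12),(.12,.12),(-.12,.12)]
S=[proj(p,[C[0]+a,C[1]+b,.021]) for a,b in off]; D=[[480-b*s,480-a*s] for a,b in off]
r=cv2.warpPerspective(i,cv2.getPerspectiveTransform(np.float32(S),np.float32(D)),(960,960))
g=r[...,1]; print([g[480,x] for x in range(300,700,25)])
m=cv2.morphologyEx((g>120).astype('uint8')*255,cv2.MORPH_OPEN,np.ones((9,9)))
cs,_=cv2.findContours(m,cv2.RETR_LIST,cv2.CHAIN_APPROX_NONE)
print([(round(cv2.contourArea(c)/s**2,5),cv2.minAreaRect(c)) for c in cs if cv2.contourArea(c)>8000])
E
```

```text
[np.uint8(100), np.uint8(90), np.uint8(186), np.uint8(180), np.uint8(179), np.uint8(179), np.uint8(181), np.uint8(183), np.uint8(183), np.uint8(184), np.uint8(182), np.uint8(183), np.uint8(220), np.uint8(229), np.uint8(229), np.uint8(107)]
[(0.00455, ((505.98675537109375, 455.1990966796875), (325.94317626953125, 227.22894287109375), 3.814075469970703)), (0.00143, ((479.01141357421875, 264.2564392089844), (455.5792541503906, 52.42993927001953), 11.044183731079102)), (0.01967, ((479.5, 464.5), (929.0, 959.0), 90.0))]
```

```bash
sed -i 's/>105/>135/' h.py
python3 -m crank '[[0.2,0,0,0,0],[0.2,0,0,0,0],[0.2,0,0,0,0],[0.1,0,0,0,0],[0,0,0,0,0]]'
python3 -c "
from h import *
report('w8.png')"
```

```text
time: 13.7
tcp_pos: [0.5242, 0.0572, 0.0484]
tcp_rot: [[0.982, -0.191, 0.0], [-0.191, -0.982, -0.0], [0.0, 0.0, -1.0]]
wrist_force: [0.8, 0.0, -0.3]
grip_width: 0.0155
t 13.7 tcp st [-20.6   3.3] z 0.0484 F st [0.74 0.18]
glass_center 0.9 [ 10.5 -19.9]
glass_corner 0.76 [36.9 25.4]
glass_long_end 0.78 [ 39.8 -55.6]
glass_short_end 0.9 [-20.9  20.9]
back_stop 0.92 [43.3 -2.1]
back_stop 0.49 [36.5 60.3]
stick_nose 0.83 [-20.4   1.9]
plate ctr [ 11.1 -17.5] rel yaw 3.68 [56.2 81. ]
```

```bash
python3 -m crank '[[0.2,0,0,0,0],[0.2,0,0,0,0],[0.15,0,0,0,0],[0,0,0,0,0],[0,0,0,0,0]]'
python3 -c "
from h import *
report('w9.png')"
```

```text
time: 14.72
tcp_pos: [0.5295, 0.0562, 0.0484]
tcp_rot: [[0.982, -0.191, 0.0], [-0.191, -0.982, -0.0], [0.0, 0.0, -1.0]]
wrist_force: [-0.1, -0.2, -0.1]
grip_width: 0.0163
t 14.725 tcp st [-15.2   3.3] z 0.0484 F st [-0.07 -0.27]
glass_center 0.73 [ 15.5 -20.5]
glass_center 0.67 [-12.8  21.2]
glass_corner 0.82 [42.9 21.8]
glass_long_end 0.83 [ 43.  -57.8]
glass_short_end 0.79 [-11.4  20.5]
back_stop 0.67 [43.9 -1.1]
end_stop 0.91 [ 8.8 67.1]
stick_nose 0.67 [-15.8   1.3]
plate ctr [ 15.5 -19. ] rel yaw 0.36 [56.2 81. ]
```

```bash
cat >> h.py <<'E'
def force(n=6):
    F=[];
    for k in range(n):
        o=get_obs();F.append(o['wrist_force'][:2]);imaging.camera('top')
    F=np.array(F);print('t',round(get_obs()['time'],2),'tcp st',st(o['tcp_pos']),'Fx',np.round(F@EX,1),round((F@EX).mean(),2),'Fy',np.round(F@EY,1),round((F@EY).mean(),2))
E
python3 -m crank '[[-0.6,0,0,0,0],[0,1,0,0,0],[0,1.1,0,0,0],[0.3,0,0,0,0],[0,0,0,0,0]]'
python3 -c "
from h import *
force()"
```

```text
time: 15.75
tcp_pos: [0.5231, 0.0359, 0.0485]
tcp_rot: [[0.982, -0.191, 0.001], [-0.191, -0.982, 0.0], [0.001, -0.0, -1.0]]
wrist_force: [0.1, -0.7, -1.0]
grip_width: 0.0156
t 16.05 tcp st [-18.3 -17.5] Fx [ 0.2  0.4  0.3  0.5 -0.1 -0. ] 0.2 Fy [-0.6  0.5 -0.5  0.2  0.1 -0.2] -0.08
```

```bash
python3 -m crank '[[0.2,0,0,0,0],[0.1,0,0,0,0],[0.05,0,0,0,0],[0,0,0,0,0],[0,0,0,0,0]]'
python3 -c "
from h import *
force(4)"
```

```text
time: 16.68
tcp_pos: [0.5259, 0.0355, 0.0484]
tcp_rot: [[0.982, -0.191, -0.0], [-0.191, -0.982, -0.0], [0.0, 0.0, -1.0]]
wrist_force: [-0.2, 1.2, -1.0]
grip_width: 0.0156
t 16.88 tcp st [-14.8 -17.7] Fx [-0.5 -0.6 -0.4 -0.6] -0.53 Fy [ 1.1  0.5  0.5 -0.1] 0.52
```

```bash
python3 -m crank '[[0.05,0,0,0,0],[0.05,0,0,0,0],[0,0,0,0,0],[0,0,0,0,0],[0,0,0,0,0]]'
python3 -c "
from h import *
force(4)"
```

```text
time: 17.5
tcp_pos: [0.5269, 0.0353, 0.0484]
tcp_rot: [[0.982, -0.191, 0.0], [-0.191, -0.982, -0.0], [0.0, 0.0, -1.0]]
wrist_force: [0.6, -0.1, -0.2]
grip_width: 0.0158
t 17.7 tcp st [-13.7 -17.7] Fx [ 0.6 -1.   0.2 -0.1] -0.09 Fy [ 0.  -0.2  0.1  0.2] 0.0
```

```bash
python3 -m crank '[[0.03,0,0,0,0],[0.02,0,0,0,0],[0,0,0,0,0],[0,0,0,0,0],[0,0,0,0,0]]'
python3 -c "
from h import *
force(4)"
```

```text
time: 18.32
tcp_pos: [0.5274, 0.0352, 0.0484]
tcp_rot: [[0.982, -0.191, 0.0], [-0.191, -0.982, -0.0], [0.0, 0.0, -1.0]]
wrist_force: [0.9, -1.3, -2.0]
grip_width: 0.0157
t 18.52 tcp st [-13.2 -17.6] Fx [ 1.1 -0.7  0.4 -0.1] 0.17 Fy [-1.1  0.8  0.1 -0. ] -0.06
```

```bash
python3 -m crank '[[0.03,0,0,0,0],[0.02,0,0,0,0],[0,0,0,0,0],[0,0,0,0,0],[0,0,0,0,0]]'
python3 -c "
from h import *
force(3); report()"
```

```text
time: 19.15
tcp_pos: [0.5278, 0.0352, 0.0484]
tcp_rot: [[0.982, -0.191, -0.0], [-0.191, -0.982, -0.0], [-0.0, 0.0, -1.0]]
wrist_force: [-0.7, -0.8, -0.3]
grip_width: 0.0153
t 19.3 tcp st [-12.8 -17.6] Fx [-0.5 -0.7  0.1] -0.37 Fy [-0.9 -0.1 -0.5] -0.51
t 19.3 tcp st [-12.9 -17.6] z 0.0484 F st [-0.56 -0.32]
glass_center 0.77 [ 15.5 -19.4]
glass_corner 0.87 [45.3 21.7]
glass_long_end 0.57 [ 46.8 -55.1]
glass_short_end 0.9 [-13.   21.5]
back_stop 0.81 [45.4 -0. ]
end_stop 0.55 [ 8.5 64.8]
stick_nose 0.82 [-16.1 -18.8]
plate ctr [23.3 -1.3] rel yaw 0.1 [ 67.7 116.4]
```

```bash
python3 -m crank '[[0.03,0,0,0,0],[0,0,0,0,0],[0,0,0,0,0],[0,0,0,0,0],[0,0,0,0,0]]'
python3 -c "
from h import *
force(4)"
```

```text
time: 20.32
tcp_pos: [0.528, 0.0352, 0.0484]
tcp_rot: [[0.982, -0.191, -0.0], [-0.191, -0.982, 0.0], [-0.0, 0.0, -1.0]]
wrist_force: [-1.1, 1.7, -0.7]
grip_width: 0.0158
t 20.52 tcp st [-12.6 -17.6] Fx [-1.4 -0.6 -1.8 -1.9] -1.44 Fy [ 1.4  0.8  1.  -0.2] 0.76
```

```bash
python3 -m crank '[[0.03,0,0,0,0],[0,0,0,0,0],[0,0,0,0,0],[0,0,0,0,0],[0,0,0,0,0]]'
python3 -c "
from h import *
force(4)"
```

```text
time: 21.15
tcp_pos: [0.5282, 0.0351, 0.0484]
tcp_rot: [[0.982, -0.191, -0.001], [-0.191, -0.982, 0.0], [-0.001, 0.0, -1.0]]
wrist_force: [-3.4, 1.7, -0.4]
grip_width: 0.0159
t 21.35 tcp st [-12.5 -17.6] Fx [-3.6 -3.6 -2.8 -3.6] -3.41 Fy [1.  1.2 1.2 1. ] 1.11
```

```bash
python3 -m crank '[[0.015,0,0,0,0],[0,0,0,0,0],[0,0,0,0,0],[0,0,0,0,0],[0,0,0,0,0]]'
python3 -c "
from h import *
force(3);i,d,p=snap('wrist','w10.png')"
```

```text
time: 21.98
tcp_pos: [0.5283, 0.0351, 0.0484]
tcp_rot: [[0.982, -0.191, -0.001], [-0.191, -0.982, 0.0], [-0.001, 0.0, -1.0]]
wrist_force: [-3.7, 2.0, -0.2]
grip_width: 0.0156
t 22.12 tcp st [-12.3 -17.6] Fx [-4.  -4.2 -3.8] -3.99 Fy [1.2 0.8 2.1] 1.36
```

```bash
python3 - <<'E'
from h import *
p=imaging.camera_params('wrist');i=cv2.imread('pics/w10.png')
pts=[(25,-70),(60,-70),(60,75),(-40,75)]
def wp(a,b,z=.021): q=SC+(a*EX+b*EY)/1e3; return proj(p,[*q,z])
off=[(-35,-75),(65,-75),(65,75),(-35,75)]; k=5.3
D=[[(75-b)*k,(65-a)*k] for a,b in off]
M=cv2.getPerspectiveTransform(np.float32([wp(*o) for o in off]),np.float32(D))
cv2.imwrite('pics/v10.png',cv2.warpPerspective(i,M,(795,530),flags=cv2.INTER_CUBIC))
E
```

```text
(no output)
```

View pics/v10.png

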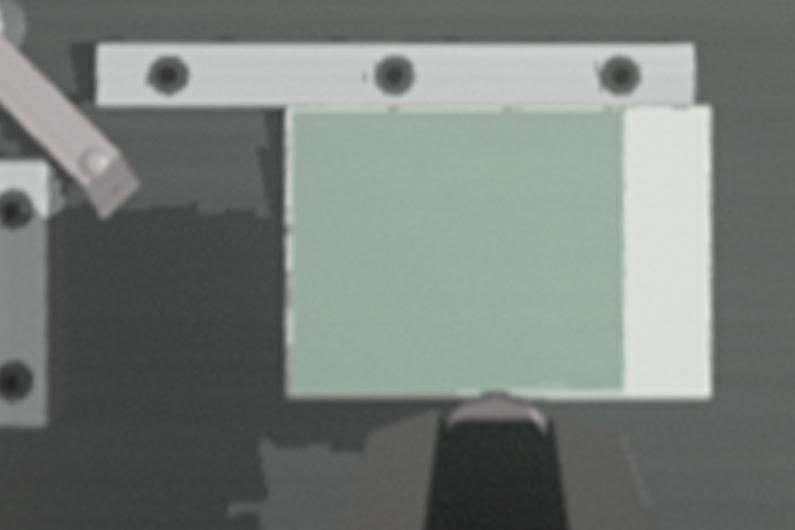

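The plate is flush and square on the back stop at about 4 N (stop edge y≈105 px, plate edge along it, pin at 496,400). Next I move round to the frosted end.

```bash
python3 -m crank '[[-0.3,0,0,0,0],[-0.4,0,0,0,0],[0,2.5,0,0,0],[0,2.6,0,0,0],[0,0,0,0,0]]'
python3 -m crank '[[1,0,0,0,0],[1.1,0,0,0,0],[1,0,0,0,0],[0,0,0,0,0],[0,0,0,0,0]]'
python3 -c "
from h import *
force(3);i,d,p=snap('wrist','w11.png')
for r in imaging.tip_of('wrist','stick_nose')[:2]: print(r['confidence'],st(ray(p,r['uv'],.0175)))"
```

```text
time: 22.8
tcp_pos: [0.513, -0.0153, 0.0489]
tcp_rot: [[0.981, -0.193, 0.003], [-0.193, -0.981, -0.001], [0.003, 0.001, -1.0]]
wrist_force: [-0.1, 0.2, -0.2]
grip_width: 0.0155
time: 23.42
tcp_pos: [0.5421, -0.0194, 0.0482]
tcp_rot: [[0.982, -0.19, -0.001], [-0.19, -0.982, 0.0], [-0.001, 0.0, -1.0]]
wrist_force: [0.4, -0.3, -0.7]
grip_width: 0.0156
t 23.57 tcp st [ 11.6 -68.5] Fx [ 0.4 -0.4  0.7] 0.23 Fy [-0.2  0.4 -0.5] -0.11
0.56 [ 11.  -71.3]
```

```bash
python3 -m crank '[[0,-0.4,0,0,0],[0.01,-0.3,0,0,0],[0.02,-0.3,0,0,0],[0.02,-0.35,0,0,0],[0.02,-0.35,0,0,0]]'
python3 -m crank '[[0.02,-0.4,0,0,0],[0.02,-0.4,0,0,0],[0.02,-0.4,0,0,0],[0.02,-0.4,0,0,0],[0,0,0,0,0]]'
cat > v.py <<'E'
from h import *
import sys
def view(i,p,fn):
    off=[(-35,-75),(65,-75),(65,75),(-35,75)]; k=5.3
    S=[proj(p,[*(SC+(a*EX+b*EY)/1e3),.021]) for a,b in off]
    M=cv2.getPerspectiveTransform(np.float32(S),np.float32([[(75-b)*k,(65-a)*k] for a,b in off]))
    cv2.imwrite('pics/'+fn,cv2.warpPerspective(i,M,(795,530),flags=cv2.INTER_CUBIC))
force(3);i,d,p=snap('wrist');view(i,p,sys.argv[1])
E
python3 v.py v12.png
```

```text
time: 24.3
tcp_pos: [0.5464, -0.0028, 0.0484]
tcp_rot: [[0.982, -0.191, -0.0], [-0.191, -0.982, -0.0], [-0.0, 0.0, -1.0]]
wrist_force: [-0.7, 0.3, -0.8]
grip_width: 0.0156
time: 24.92
tcp_pos: [0.5505, 0.0128, 0.0485]
tcp_rot: [[0.982, -0.19, 0.0], [-0.19, -0.982, 0.0], [0.0, -0.0, -1.0]]
wrist_force: [0.1, 0.3, -0.2]
grip_width: 0.0158
t 25.07 tcp st [ 13.6 -35.5] Fx [ 0.  -0.9 -0.1] -0.34 Fy [0.3 0.3 0.5] 0.37
```

View pics/v12.png

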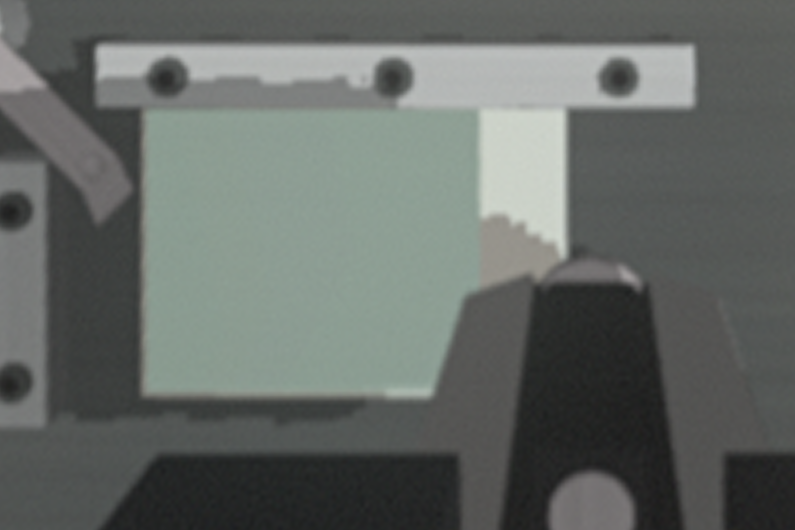

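```bash
python3 -m crank '[[0,0.5,0,0,0],[0.5,0,0,0,0],[0.5,0,0,0,0],[0,-0.4,0,0,0],[0,0,0,0,0]]'
python3 -m crank '[[0.02,-0.3,0,0,0],[0.02,-0.3,0,0,0],[0.02,-0.3,0,0,0],[0.02,-0.3,0,0,0],[0,0,0,0,0]]'
python3 -c "
from h import *
force(3);report()"
```

```text
time: 25.75
tcp_pos: [0.5599, 0.0099, 0.0484]
tcp_rot: [[0.982, -0.19, -0.0], [-0.19, -0.982, 0.0], [-0.0, -0.0, -1.0]]
wrist_force: [-0.2, -0.2, -0.3]
grip_width: 0.0155
time: 26.38
tcp_pos: [0.563, 0.0216, 0.0484]
tcp_rot: [[0.982, -0.191, 0.0], [-0.191, -0.982, 0.0], [-0.0, -0.0, -1.0]]
wrist_force: [-0.9, -0.6, -1.1]
grip_width: 0.0159
t 26.52 tcp st [ 24.5 -24.3] Fx [-0.8 -0.2 -0.4] -0.47 Fy [-0.8 -0.7 -0.5] -0.69
t 26.525 tcp st [ 24.6 -24.3] z 0.0485 F st [0.99 0.53]
glass_center 0.57 [17.4 17.7]
glass_corner 0.59 [44.7 58.6]
glass_long_end 0.61 [ 45.7 -19.8]
glass_short_end 0.66 [-9.7 57.4]
back_stop 0.9 [45.2 -0.8]
end_stop 0.92 [ 9.3 66. ]
plate ctr [23.7  1.5] rel yaw 0.46 [ 65.9 115.5]
```

```bash
python3 -m crank '[[0.01,-0.15,0,0,0],[0.01,-0.15,0,0,0],[0.01,-0.1,0,0,0],[0,0,0,0,0],[0,0,0,0,0]]'
python3 -c "
from h import *
force(4)"
```

```text
time: 27.55
tcp_pos: [0.5639, 0.0251, 0.0484]
tcp_rot: [[0.982, -0.191, -0.0], [-0.191, -0.982, -0.0], [-0.0, 0.0, -1.0]]
wrist_force: [-0.7, -0.6, 0.1]
grip_width: 0.0156
t 27.75 tcp st [ 24.5 -20.6] Fx [-0.5 -0.6 -0.5 -1.1] -0.68 Fy [-0.7 -0.6 -1.  -1.3] -0.9
```

```bash
python3 -m crank '[[0,-0.05,0,0,0],[0,0,0,0,0],[0,0,0,0,0],[0,0,0,0,0],[0,0,0,0,0]]'
python3 -c "
from h import *
force(4)"
```

```text
time: 28.38
tcp_pos: [0.564, 0.0255, 0.0484]
tcp_rot: [[0.982, -0.191, -0.0], [-0.191, -0.982, -0.0], [-0.0, 0.0, -1.0]]
wrist_force: [-0.6, -1.4, 0.0]
grip_width: 0.0157
t 28.57 tcp st [ 24.5 -20.1] Fx [-0.3 -0.8 -1.9 -0.7] -0.94 Fy [-1.5 -1.  -0.4 -2.4] -1.34
```

```bash
python3 -m crank '[[0,-0.05,0,0,0],[0,0,0,0,0],[0,0,0,0,0],[0,0,0,0,0],[0,0,0,0,0]]'
python3 -c "
from h import *
force(4)"
```

```text
time: 29.2
tcp_pos: [0.5642, 0.0261, 0.0484]
tcp_rot: [[0.982, -0.191, 0.0], [-0.191, -0.982, 0.0], [0.0, -0.0, -1.0]]
wrist_force: [-1.1, -1.2, -0.3]
grip_width: 0.016
t 29.4 tcp st [ 24.6 -19.5] Fx [-0.9 -0.4 -1.1 -1.7] -1.02 Fy [-1.4 -2.6 -1.2 -1.4] -1.65
```

```bash
python3 -m crank '[[0,-0.03,0,0,0],[0,0,0,0,0],[0,0,0,0,0],[0,0,0,0,0],[0,0,0,0,0]]'
python3 -c "
from h import *
force(4)"
```

```text
time: 30.02
tcp_pos: [0.5643, 0.0263, 0.0485]
tcp_rot: [[0.982, -0.191, 0.0], [-0.191, -0.982, -0.0], [0.0, 0.0, -1.0]]
wrist_force: [-0.4, -0.8, -0.7]
grip_width: 0.0157
t 30.23 tcp st [ 24.6 -19.2] Fx [-0.2 -1.3 -0.8 -1.8] -1.03 Fy [-0.9 -1.7 -1.5 -1.4] -1.38
```

```bash
python3 -m crank '[[0,-0.05,0,0,0],[0,0,0,0,0],[0,0,0,0,0],[0,0,0,0,0],[0,0,0,0,0]]'
python3 -c "
from h import *
force(4)"
```

```text
time: 30.85
tcp_pos: [0.5644, 0.0269, 0.0485]
tcp_rot: [[0.982, -0.191, 0.0], [-0.191, -0.982, -0.0], [0.0, 0.0, -1.0]]
wrist_force: [-1.2, -1.0, -0.9]
grip_width: 0.0156
t 31.05 tcp st [ 24.6 -18.7] Fx [-1.  -0.8 -0.4 -0.4] -0.65 Fy [-1.2 -1.8 -1.9 -1.4] -1.58
```

```bash
python3 -m crank '[[0,-0.03,0,0,0],[0,0,0,0,0],[0,0,0,0,0],[0,0,0,0,0],[0,0,0,0,0]]'
python3 -c "
from h import *
force(4)"
```

```text
time: 31.68
tcp_pos: [0.5644, 0.0271, 0.0484]
tcp_rot: [[0.982, -0.191, 0.0], [-0.191, -0.982, -0.0], [0.0, 0.0, -1.0]]
wrist_force: [-1.4, -1.8, -1.3]
grip_width: 0.0157
t 31.88 tcp st [ 24.6 -18.5] Fx [-1.  -0.8 -0.6 -0.9] -0.83 Fy [-2.1 -1.2 -1.6 -1.4] -1.58
```

```bash
python3 -m crank '[[0,-0.04,0,0,0],[0,0,0,0,0],[0,0,0,0,0],[0,0,0,0,0],[0,0,0,0,0]]'
python3 -c "
from h import *
force(4)"
```

```text
time: 32.5
tcp_pos: [0.5645, 0.0276, 0.0485]
tcp_rot: [[0.982, -0.191, 0.0], [-0.191, -0.982, -0.0], [0.0, 0.0, -1.0]]
wrist_force: [-1.1, -2.6, -1.2]
grip_width: 0.0157
t 32.7 tcp st [ 24.6 -18. ] Fx [-0.6 -0.8 -0.8  0.1] -0.5 Fy [-2.8 -1.2 -1.3 -1.3] -1.64
```

```bash
python3 -m crank '[[0,-0.03,0,0,0],[0,0,0,0,0],[0,0,0,0,0],[0,0,0,0,0],[0,0,0,0,0]]'
python3 -c "
from h import *
force(4)"
```

```text
time: 33.33
tcp_pos: [0.5645, 0.0278, 0.0484]
tcp_rot: [[0.982, -0.191, -0.0], [-0.191, -0.982, -0.0], [-0.0, 0.0, -1.0]]
wrist_force: [-1.3, -1.9, -0.5]
grip_width: 0.0157
t 33.52 tcp st [ 24.6 -17.8] Fx [-0.9 -0.9 -0.5 -0.5] -0.72 Fy [-2.1 -1.6 -2.2 -1.3] -1.79
```

```bash
python3 -m crank '[[0,-0.03,0,0,0],[0,0,0,0,0],[0,0,0,0,0],[0,0,0,0,0],[0,0,0,0,0]]'
python3 -c "
from h import *
force(3)"
```

```text
time: 34.15
tcp_pos: [0.5646, 0.028, 0.0484]
tcp_rot: [[0.982, -0.191, -0.0], [-0.191, -0.982, -0.0], [0.0, 0.0, -1.0]]
wrist_force: [-0.3, -3.3, -0.9]
grip_width: 0.0159
t 34.3 tcp st [ 24.6 -17.6] Fx [ 0.3 -0.6 -0. ] -0.12 Fy [-3.3 -2.8 -2.5] -2.87
```

```bash
python3 -m crank '[[0,-0.03,0,0,0],[0,0,0,0,0],[0,0,0,0,0],[0,0,0,0,0],[0,0,0,0,0]]'
python3 -c "
from h import *
force(3)"
```

```text
time: 34.92
tcp_pos: [0.5646, 0.0281, 0.0485]
tcp_rot: [[0.982, -0.19, -0.0], [-0.19, -0.982, -0.001], [0.0, 0.001, -1.0]]
wrist_force: [-1.4, -4.6, -0.6]
grip_width: 0.0156
t 35.08 tcp st [ 24.6 -17.4] Fx [-0.4  0.4 -0.4] -0.15 Fy [-4.8 -5.3 -4.1] -4.75
```

```bash
python3 -m crank '[[0,-0.008,0,0,0],[0,0,0,0,0],[0,0,0,0,0],[0,0,0,0,0],[0,0,0,0,0]]'
python3 -c "
from h import *
force(3);report('w13.png')"
```

```text
time: 35.7
tcp_pos: [0.5646, 0.0282, 0.0484]
tcp_rot: [[0.982, -0.19, -0.0], [-0.19, -0.982, -0.001], [-0.0, 0.001, -1.0]]
wrist_force: [-1.3, -4.9, 0.2]
grip_width: 0.0155
t 35.85 tcp st [ 24.6 -17.4] Fx [-0.3 -0.5 -0.5] -0.44 Fy [-5.1 -5.4 -6.2] -5.57
t 35.85 tcp st [ 24.6 -17.4] z 0.0484 F st [-0.07 -5.45]
glass_center 0.57 [18.6 23.4]
glass_corner 0.66 [46.3 67. ]
glass_long_end 0.66 [ 45.4 -14.1]
glass_long_end 0.44 [  2.3 -21.5]
glass_short_end 0.56 [-9.3 65.5]
back_stop 0.58 [43.8 -0.7]
end_stop 0.88 [ 8.5 67.1]
stick_nose 0.9 [ 24.6 -19.2]
plate ctr [24.5 11.5] rel yaw 7.3 [ 64.6 141.3]
```

```bash
python3 -m crank '[[0,0.2,0,0,0],[0,0.6,0,0,0],[0,0.5,-1,0,0],[0,0,-4,0,0],[-3,0,-4,0,0]]'
python3 -m crank '[[-4,0,-2,0,0],[0,0,0,0,0],[0,0,0,0,0],[0,0,0,0,0],[0,0,0,0,0]]'
python3 v.py v14.png
```

```text
time: 36.88
tcp_pos: [0.5347, 0.0212, 0.14]
tcp_rot: [[0.981, -0.192, 0.003], [-0.192, -0.981, 0.001], [0.003, -0.001, -1.0]]
wrist_force: [0.3, 0.4, -1.7]
grip_width: 0.0158
time: 37.5
tcp_pos: [0.4939, 0.029, 0.1577]
tcp_rot: [[0.982, -0.191, -0.001], [-0.191, -0.982, 0.0], [-0.001, 0.0, -1.0]]
wrist_force: [-1.1, 0.4, 0.0]
grip_width: 0.0156
t 37.65 tcp st [-45.1 -30.2] Fx [-1.1  0.6 -0.3] -0.29 Fy [ 0.2 -0.3 -0.4] -0.15
```

View pics/v14.png

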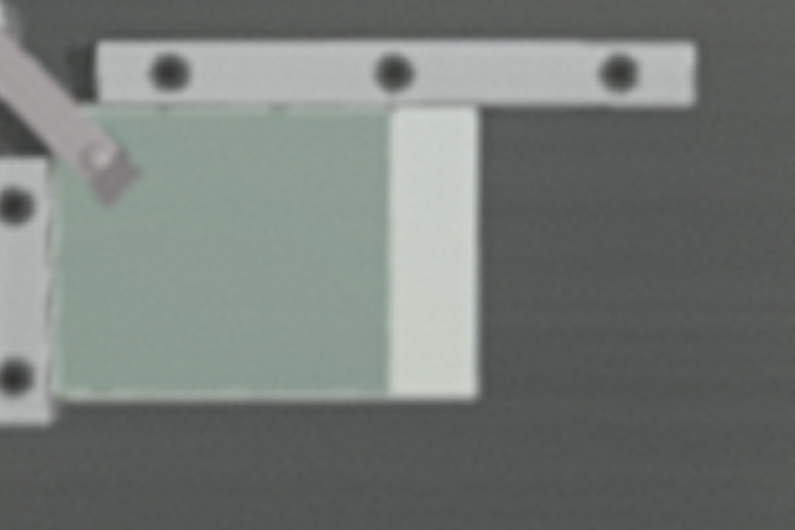

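The plate is flush on both stops (edges at x≈52 px and y≈105 px, no gap). Now I return the stick.

```bash
python3 -m crank '[[2.08,5.33,0,0,0],[2.08,5.33,0,0,0],[2.08,5.33,0,0,0],[2.08,5.33,0,0,0],[2.08,5.33,0,0,0]]'
python3 -m crank '[[0,0,0,6.5,0],[0,0,0,6.5,0],[0,0,0,0,0],[0,0,0,0,0],[0,0,0,0,0]]'
```

```text
time: 38.33
tcp_pos: [0.545, -0.2542, 0.1583]
tcp_rot: [[0.982, -0.191, 0.0], [-0.191, -0.982, 0.0], [0.0, -0.0, -1.0]]
wrist_force: [0.7, 0.7, -1.0]
grip_width: 0.016
time: 38.95
tcp_pos: [0.5448, -0.2521, 0.1585]
tcp_rot: [[0.914, -0.405, 0.0], [-0.405, -0.914, -0.0], [0.0, 0.0, -1.0]]
wrist_force: [0.1, -0.3, -0.1]
grip_width: 0.0156
```

```bash
python3 -m crank '[[0.05,0.02,3,0,0],[0,0,3,0,0],[0,0,2.5,0,0],[0,0,1,0,0],[0,0,0,0,0]]'
python3 -m crank '[[0,0,0.4,0,0],[0,0,0.4,0,0],[0,0,0.2,0,0],[0,0,0,0,0],[0,0,0,0,0]]'
```

```text
time: 39.58
tcp_pos: [0.545, -0.2525, 0.0632]
tcp_rot: [[0.914, -0.406, -0.001], [-0.406, -0.914, 0.0], [-0.001, -0.0, -1.0]]
wrist_force: [-0.0, -0.3, -0.7]
grip_width: 0.0157
time: 40.2
tcp_pos: [0.5452, -0.2528, 0.0536]
tcp_rot: [[0.914, -0.407, 0.0], [-0.407, -0.914, -0.0], [0.0, 0.0, -1.0]]
wrist_force: [-0.3, -0.0, -1.0]
grip_width: 0.0155
```

Entered 3 mm with no force, so I continue.

```bash
python3 -m crank '[[0,0,0.4,0,0],[0,0,0.4,0,0],[0,0,0.4,0,0],[0,0,0.3,0,0],[0,0,0,0,0]]'
python3 -m crank '[[0,0,0.1,0,0],[0,0,0.1,0,0],[0,0,0,0,0],[0,0,0,0,0],[0,0,0,0,0]]'
```

```text
time: 40.83
tcp_pos: [0.5449, -0.2526, 0.0381]
tcp_rot: [[0.914, -0.407, -0.001], [-0.407, -0.914, 0.0], [-0.001, -0.0, -1.0]]
wrist_force: [0.2, 0.6, -0.2]
grip_width: 0.0158
time: 41.45
tcp_pos: [0.5451, -0.2528, 0.0365]
tcp_rot: [[0.914, -0.407, 0.0], [-0.407, -0.914, -0.0], [0.0, 0.0, -1.0]]
wrist_force: [-0.1, -0.2, 0.3]
grip_width: 0.0159
```

```bash
python3 -m crank '[[0,0,0.05,0,0],[0,0,0,0,0],[0,0,0,0,0.3],[0,0,0,0,0.6],[0,0,0,0,1]]'
python3 -m crank '[[0,0,0,0,1],[0,0,0,0,1],[0,0,0,0,1],[0,0,0,0,1],[0,0,0,0,1]]'
python3 -m crank '[[0,0,-3,0,1],[0,0,-3,0,1],[0,0,-3,0,1],[0,0,-3,0,1],[0,0,0,0,1]]'
python3 - <<'E'
from h import *
np.set_printoptions(precision=4,suppress=True)
for c in('wrist','side','top'):
    i,d,p=snap(c,'z'+c+'.png')
    for n,z in dict(stick_grip=.054,block_hole=.026,glass_center=.018,glass_corner=.018,glass_long_end=.018,glass_short_end=.018).items():
        for r in imaging.tip_of(c,n)[:1]: print(c,n,np.round(r['uv']),round(r['confidence'],2),ray(p,r['uv'],z)[:2],st(ray(p,r['uv'],z)))
i,d,p=[None]*3
a=cv2.imread('pics/zside.png')[260:345,250:320].astype(int);b=cv2.imread('pics/side0.png')[260:345,250:320].astype(int)
print('side diff',np.abs(a-b).mean()); 
# handle top height from the wrist depth
i,d,p=snap('wrist'); K,R,t=map(np.array,(p['intrinsics'],p['R'],p['t']))
v,u=np.mgrid[0:420,0:560]; X=(np.linalg.inv(K)@np.c_[u.ravel(),v.ravel(),np.ones(u.size)].T*d.ravel()-t[:,None]); X=(R.T@X).T
m=(np.hypot(X[:,0]-.5455,X[:,1]+.253)<.012)&(X[:,2]<.12)&(d.ravel()>0); Q=X[m]; T=Q[Q[:,2]>Q[:,2].max()-.004]
print('top z',np.percentile(Q[:,2],[50,95,99]),T.mean(0),len(T))
E
```

```text
time: 42.08
tcp_pos: [0.5451, -0.2527, 0.0358]
tcp_rot: [[0.914, -0.407, -0.0], [-0.407, -0.914, -0.0], [-0.0, 0.0, -1.0]]
wrist_force: [0.8, -0.4, -0.2]
grip_width: 0.0424
time: 42.7
tcp_pos: [0.5451, -0.2528, 0.036]
tcp_rot: [[0.914, -0.407, 0.0], [-0.407, -0.914, -0.0], [0.0, 0.0, -1.0]]
wrist_force: [-0.7, 0.0, -0.1]
grip_width: 0.0919
time: 43.32
tcp_pos: [0.5466, -0.2537, 0.1585]
tcp_rot: [[0.914, -0.406, 0.005], [-0.406, -0.914, -0.003], [0.006, 0.001, -1.0]]
wrist_force: [-0.8, -0.3, -0.6]
grip_width: 0.094
wrist stick_grip [282. 210.] 0.61 [ 0.5434 -0.2557] [  58.5 -300.1]
wrist block_hole [278. 202.] 0.68 [ 0.5456 -0.2523] [  60.  -296.3]
wrist glass_long_end [ 44. 267.] 0.46 [0.5841 0.0255] [ 44.2 -16.3]
side stick_grip [283. 297.] 0.66 [ 0.5449 -0.2467] [  58.2 -290.9]
side block_hole [282. 311.] 0.96 [ 0.5444 -0.2553] [  59.4 -299.4]
side glass_center [224. 172.] 0.61 [0.3644 0.2874] [-221.8  198.4]
side glass_corner [230. 163.] 0.87 [0.3772 0.3439] [-220.1  256.3]
side glass_long_end [246. 175.] 0.59 [0.4322 0.2698] [-151.9  194.2]
side glass_short_end [206. 164.] 0.83 [0.3035 0.3363] [-290.9  234.6]
top glass_center [181. 277.] 0.93 [0.3681 0.3069] [-221.9  218.3]
top glass_corner [158. 277.] 0.97 [0.3661 0.3759] [-237.1  285.6]
top glass_long_end [185. 257.] 0.8 [0.4277 0.3004] [-162.1  223.4]
top glass_short_end [247. 222.] 0.7 [0.5419 0.1223] [-15.7  70.6]
side diff 6.375014005602241
top z [0.0785 0.0861 0.0866] [ 0.5447 -0.2533  0.0851] 307
```

```bash
python3 -c "
from bench import order,get_obs
print(get_obs()['time']);print(order.job_done())"
```

```text
44.425
the job is handed in; nothing more can be done
None
```

The plate is flush against both stops and the stick is back in its block. I handed the job in at 44.4 s, and no verdict was reported.

**What I did**
- I gripped the stick and pushed the plate off its middle to square it up.
- I pressed it on the back stop with about 4.0 N at the wrist.
- I then slid it under the spring and pressed it on the end stop. The wrist read about 5.5 N on average there. After about 1.6 N of sliding drag that leaves roughly 4 N on the stop.
- I lowered the stick back into its block, released it and lifted the gripper clear.

**Last checks**
- The rectified close view from the wrist camera, taken after the stick was withdrawn, showed the plate flush with no visible gap on either stop.
- The stick went into the hole without force. Afterwards the depth image put the top of its handle at about 86 mm, the height expected with the collar down, centred over the block.

**Uncertain or failed**
- The second press rests on that drag estimate. One noisy wrist reading along the push reached 6.2 N; the stop should have seen less than the wrist.
- In the final top and side views the detectors mostly reported the larger look-alike plate, so those gave no useful confirmation.
- I kept clear of the bystanders but did not measure their positions again at the end.

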